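# Fit the reference capacitor in the meter's bayonet socket and hold it there

## Task

The component meter is to be checked against its plug-in reference capacitor, which is kept dry in the desiccator. Lift the desiccator's lid off by its knob, set it down gently, upright, on the clear bench beside the desiccator and let go of it. Then take the capacitor by its grip, push it into the meter's socket against the spring with its two lugs in the slots, turn it clockwise (seen from above) a quarter turn up to the stop, and finish while still holding it there by its grip, locked and upright, for the reading; do not disturb the other things on the bench.

Things in the scene. Friction and masses are not known exactly. Their poses are not given: they have to be found in the camera images.
- desiccator: small desiccator, fixed to the bench: round white bowl with a flat flange 156 mm across, its top 90 mm above the bench; mouth 124 mm wide inside. A white perforated plate inside (top 50 mm above the bench) has a 44 mm hole in its middle. Origin: centre of the underside, on the bench; z up
- lid: loose clear glass dome lid, 0.16 to 0.29 kg, 82 mm high in all: flat flange 156 mm across and 6 mm thick that simply lies on the desiccator's flange, dome 50 mm high, black knob on top. Origin: centre of the flange's underside (90 mm above the bench on the desiccator, 0 when set on the bench); z up
- lid_knob (a point): where to grip the lid's knob: on the lid's axis, 70 mm above its underside. The knob is round, 30 mm in diameter from 59 to 79 mm above the lid's underside, on an 18 mm neck; the dome's crown is at 50 mm and falls away outwards
- standard: plug-in reference capacitor, 90 mm high, 0.21 to 0.34 kg: below, a spigot with two lugs; an aluminium can 52 mm in diameter from 34 to 62 mm above the tip; a black grip on top. It stands with the can's shoulder on the desiccator's plate, its spigot down through the plate's hole. Origin: tip of the spigot's nose, on the axis; z up to the grip; lugs and the grip's long side lie along x
- standard_lugs (a point): point on the capacitor's axis between its lugs, 22 mm above the tip: the lugs are round steel pins, 5 mm thick, sticking out along +x and -x to 19.5 mm from the axis. The aluminium spigot is 29 mm in diameter, 34 mm long, tapered to 16 mm over the lowest 9 mm; lugs and spigot are hidden below the plate at the start
- standard_grip (a point): centre of the capacitor's grip, 76 mm above the tip: an upright flat bar 42 mm long (along the capacitor's x, the line of the lugs), 16 mm thick (along its y) and 28 mm high, standing on the can's top
- meter: component meter, fixed to the bench: cream case 170 mm (its x) by 190 mm, deck 62 mm above the bench; display and keys on the front half of the deck (toward the meter's -x), a round aluminium bayonet socket on the rear half. Origin: centre of the case's underside; z up
- socket (a point): centre of the socket's mouth, level with its rim, 86 mm above the bench. The socket is an upright ring 60 mm across with a 32 mm bore, chamfered 2 mm. Two entry slots for the lugs are cut down through the ring's wall from the rim along the socket's +x and -x, 16 mm deep, 9 mm wide at the bore and widening outwards; either lug fits either slot. Axes: the meter's, z up
- socket_channel (a point): point on the socket's axis 11 mm below the rim. Under the 7 mm thick rim a channel runs clockwise (seen from above) from each slot to a stop after 82 degrees of turn. The lugs can turn while the nose tip is 31.5 to 34 mm below the rim; at 34 mm the can's shoulder meets the rim. Before the stop is a 2 mm notch up into which the spring lifts the lugs (tip then 29.5 mm below the rim)
- plunger (a joint): brass spring contact in the socket's bore, 23 mm across: 0 when up (its top 22 mm below the rim), value = how far it is pressed down (m), at most 0.014; it resists with 3.5 N at 0 and 12 N at 0.012. It reads about 0.0075 with the capacitor locked in the notch, 0.012 with it fully pushed in
- calculator: bystander: black pocket calculator 78 x 130 x 15 mm lying at the back of the clear space, its long side pointing away from the robot; origin: centre of its underside
- cleaner: bystander: small white bottle, 36 mm across and 95 mm high, standing beside the calculator on the +y side; origin: centre of its underside
- screwdriver: bystander: screwdriver with a black handle, about 170 mm long, lying crosswise beside the calculator on the -y side; origin: on its underside, near mid-length. Between desiccator and meter, nearer the robot than these three (x below 0.6 m), 240 mm of bench are clear

How it is judged:
By the outcome, as a careful person would: the job done as asked, in the order asked, and still so for the second after the job is handed in, while the arm keeps its last pose, push and grip.
It also fails if it takes over 72 s, if anything falls off the work surface, if the arm or the gripper's body presses on something with over 40 N, if the wrist force passes 120 N, or if a joint passes its speed limit or range.

## Robot

A 6-joint arm with a two-finger parallel gripper is mounted at the origin on the work surface. World frame = base frame: x ahead of the robot, y to its left, z up, the work surface at z = 0. Lengths are in m, angles in rad, forces in N, time in s.
With the tool pointing down it reaches from about 0.3 to 1 m from the base axis. Payload 5.1 kg.
Tool frame: the origin (TCP) lies where the fingers leave the gripper's body, on its centre line; the fingertips stand 78 mm ahead of it and the grasp point (between the pads) lies 59 mm ahead of it; z points along the fingers, y is the line along which they close (so a half turn about z gives the same grasp; the last joint's range is limited). The gripper opens to 95 mm and grips with 3 to 60 N. Pads are 20 mm wide; open, the fingers measure 119 mm over their backs; the gripper's body (75 mm by 180 mm) begins 59 mm behind the grasp point.
Start: joints at [-1.428, 0.124, 1.65, -0, 1.367, -0.083], TCP at [0.145, -0.633, 0.292] pointing down, gripper open.
Joint ranges: [-2.61, 2.61], [-1.02, 2.33], [0.03, 2.71], [-1.35, 4.49], [0.32, 2.68], [-2.91, 2.91]. Speed limits (rad/s): [2.57, 2.57, 3.14, 3.14, 3.14, 3.14].

## Interface

Orientations are given as [roll, pitch, yaw] about the fixed x, y, z axes, in that order (R = Rz(yaw) Ry(pitch) Rx(roll)).
In Python, from cell import env gives the robot as it stands. The module is installed in compiled form; this text tells all that it offers.
- The arm moves only by the tool servo_tool, never from a script. Its argument "series" is a list of rows, each a list of 7 numbers: the turn, a rotation vector about the world's x, y, z in units of 10 degrees (1.0 is 10 degrees), then the shift along the world's x, y, z in mm, then the opening, from 0 (shut) to 1 (fully open). In form: [[ax, ay, az, tx, ty, tz, jaw], ...]. A call has 1 to 8 rows; each row shifts and turns the commanded pose from where the row before left it; what a row does not reach is not made up. A row lasts 1/8 s, in which the tool goes at most 62.5 mm and 10.7 degrees, less where a joint would pass 70% of its speed; a pose out of reach is approached as far as the arm can. A call is refused whole if a number of a shift passes 62.5 or a number of a turn 1, either way. A call with a gripper value outside its range is refused whole. The fingers move at their own pace and stop on an object; the grip force is fixed at half the most. Time passes only in rows, so rows that do not move let the fingers close. It gives the time, the measured TCP pose, the force, the opening and the grip force at its end, in the units of the state.
- env.state(): the state, without advancing time (a new reading comes with each control period).
- env.camera(name): name is "side" or "top" or "wrist"; returns the picture (400x640x3 uint8, red, green, blue); there is no depth.
- env.camera_params(name): a dict with "vertical_fov" (degrees; the focal length in pixels is half the picture's height over the tangent of half this angle, whatever the lens; pixels are square), "cx", "cy" (the principal point, pixels), "eye" and "attitude" of the camera in the world. Camera axes: x right, y down, z forward; pixel columns grow to the right and rows downward; lengths in m; the calibration is good to about 2 mm. A picture is of the moment at which its call begins: read the wrist's pose just before it. camera_params takes no time and is no camera call; for the wrist camera it gives the pose at the moment of the call.
- env.finish_job(): hands the job in; it is judged then, once.
Trained networks look in the newest picture that a camera, given by its name, has taken for a name from the list of things; names that differ only in an ending like _2 or _b are one class to them, and where a whole thing is asked for, a point or a joint stands for the part that bears it (a point fixed in the world has none). Each returns a list of dicts, best first, with "score" (0 to 1); they miss things now and then, are a little off and sometimes report something else, mostly with a low value. They report only what shows in the picture. A call takes as long as a camera call.
- env.cut_out(camera, label): "mask" (400x640 bool, what is visible of it) and "box" ([left, top, right, bottom] as shares, 0 to 1, of the picture: columns of its width, rows of its height, round what is visible of it).
- env.spot_point(camera, label): "position" ([column, row] as shares, 0 to 1, of the picture: columns of its width, rows of its height: a listed point, or the origin of a listed thing).
The state is a dict: "time_s": time; "q": joint angles; "joint_velocities": joint speeds; "effort": joint torques, N m; "ee_pos": TCP position; "eef_rot": TCP orientation; "contact_force": force on the tool from outside, world axes, zero at the start; "moment": the same for the moment, N m; "width": finger opening in m; "finger_force": force on a finger pad.
Only numpy, scipy, OpenCV 4.12 (cv2) and the standard library are available. Lean on these libraries where they do the work, as an engineer would, in place of code of your own. Each camera call takes 0.05 s, during which the arm holds its last target. There are 200 camera calls.

## Working session

There is one attempt and no reset: what is moved stays moved. The work goes in short steps, Python scripts to look and compute and a tool call to move; the robot and the scene stay as the last step left them, time stands still between calls to the robot, and variables do not carry over. Pictures are saved under pics/ and viewed, at most 10 in all, crops included, and the job is handed in when it is done.

Besides the shell and the picture viewer there is one more tool, called after "Call:" by a JSON object that holds its "api" and its "payload". servo_tool: Moves the arm, as the interface text tells. Its arguments: {"type":"object","properties":{"series":{"type":"array"}},"required":["series"]}

```bash
mkdir -p pics; cat > h.py <<'E'
import numpy as np, cv2
from scipy.spatial.transform import Rotation as R
from cell import env
def P(cam):
    p=env.camera_params(cam); return p
def Rm(p):
    a=np.array(p["attitude"],float)
    if a.shape==(3,3): return a
    return R.from_euler('xyz',a).as_matrix() if a.size==3 else R.from_quat(a).as_matrix()
def ray(p,uv):
    f=200/np.tan(np.radians(p["vertical_fov"])/2)
    d=Rm(p)@np.array([(uv[0]-p["cx"])/f,(uv[1]-p["cy"])/f,1]); return np.array(p["eye"]),d
def atz(p,uv,z):
    e,d=ray(p,uv); return e+d*(z-e[2])/d[2]
def proj(p,X):
    f=200/np.tan(np.radians(p["vertical_fov"])/2)
    c=Rm(p).T@(np.array(X)-np.array(p["eye"])); return c[:2]/c[2]*f+[p["cx"],p["cy"]]
def save(im,n): cv2.imwrite("pics/"+n,im[:,:,::-1])
def spot(cam,l): return [(np.array(d["position"])*[640,400],round(d["score"],2)) for d in env.spot_point(cam,l)]
E
python3 - <<'E'
from h import *
for c in("top","side"):
    im=env.camera(c); save(im,c+"0.png"); p=P(c); print(c,p)
    for l,z in(("desiccator",0),("lid",.09),("lid_knob",.16),("standard_grip",None),("socket",.086),("meter",0),("calculator",0),("cleaner",0),("screwdriver",0)):
        for uv,s in spot(c,l)[:2]:
            print(l,uv.round(1),s, atz(p,uv,z if z is not None else .05-.034+.076).round(4))
print(env.state())
E
```

```text
top {'vertical_fov': 46.303258106816344, 'cx': 311.6769412464643, 'cy': 202.33076550934067, 'eye': array([ 0.46891082, -0.0046344 ,  1.39559895]), 'attitude': array([-3.06339602, -0.00349096, -1.54348351])}
lid [197.  238.1] 0.96 [0.4628 0.3097 0.09  ]
lid_knob [191.3 237.6] 0.65 [0.464  0.3079 0.16  ]
lid_knob [370.6 166.8] 0.52 [ 0.6652 -0.1609  0.16  ]
socket [415.9 235.7] 0.92 [ 0.4862 -0.3001  0.086 ]
meter [411.  245.2] 0.68 [ 0.4587 -0.3053  0.    ]
meter [419.4 233.2] 0.28 [ 0.495  -0.3299  0.    ]
calculator [310.7 168.1] 0.6 [ 0.6815 -0.0008  0.    ]
calculator [196.4 240.8] 0.21 [0.4543 0.3327 0.    ]
cleaner [267.5 161.1] 0.71 [0.6993 0.1299 0.    ]
screwdriver [372.5 167.3] 0.63 [ 0.6891 -0.1867  0.    ]
side {'vertical_fov': 52.858077960453734, 'cx': 324.5580499986005, 'cy': 196.5194981185232, 'eye': array([0.12135994, 0.67795914, 0.87837595]), 'attitude': array([-2.3139584 , -0.01069404, -2.5334744 ])}
desiccator [291.7 328.9] 0.54 [0.458  0.3144 0.    ]
lid [291.2 303.9] 0.82 [0.4623 0.3044 0.09  ]
lid [410.9 186.9] 0.21 [ 0.4192 -0.2155  0.09  ]
lid_knob [288.8 288.1
[... 401 characters left out ...]
me_s': 1.0, 'q': array([-1.42757769e+00,  1.23802977e-01,  1.65031421e+00, -4.34186486e-06,
        1.36747160e+00, -8.25867201e-02]), 'joint_velocities': array([-7.54917747e-06,  1.08060204e-03, -1.24199389e-04, -1.98457546e-03,
       -8.32403727e-04, -2.66723966e-03]), 'effort': array([ 1.72280590e-03, -4.17589295e+01, -3.60234690e+01,  7.75329047e-02,
        4.28035192e-02, -1.39201674e-05]), 'ee_pos': array([ 0.14550706, -0.63349354,  0.29224587]), 'eef_rot': array([3.14158915e+00, 4.55721041e-06, 2.25806232e-01]), 'contact_force': array([-0.21488266,  0.24877493,  0.17962085]), 'moment': array([ 0.0192312 , -0.01557894, -0.02500317]), 'finger_force': 0.0, 'width': 0.09506379387489819}
```

```bash
python3 -c "
import cv2,numpy as np
cv2.imwrite('pics/both0.png',cv2.resize(np.vstack([cv2.imread('pics/top0.png'),cv2.imread('pics/side0.png')]),(480,600)))"
```

```text
(no output)
```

View pics/top0.png

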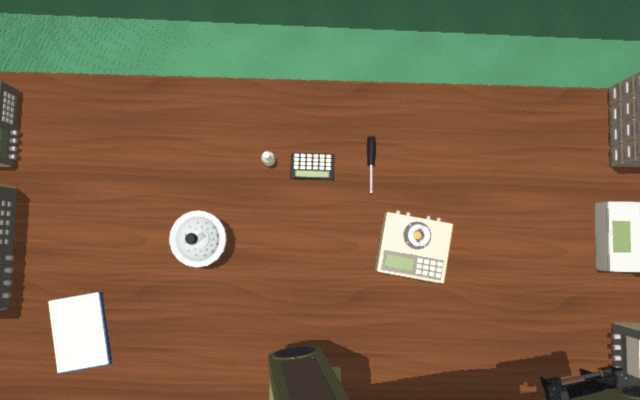

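View pics/side0.png

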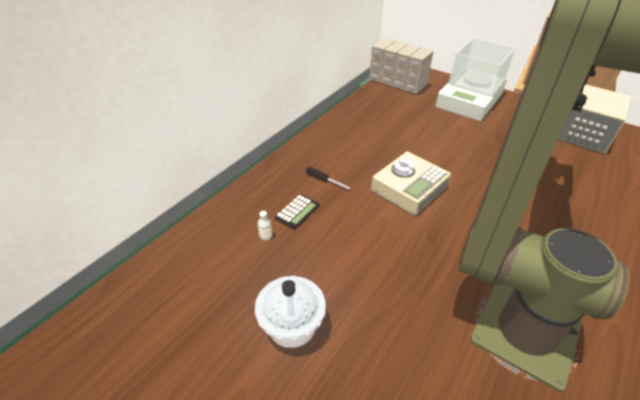

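The top view shows the lid and desiccator at about (197,240), the meter at (415,247) with its socket at (417,236), and the calculator, bottle and screwdriver behind. The side view agrees. I'll pass over the meter for a close look on the way.

Call:
{"api": "servo_tool", "payload": {"series": [[0, 0, 0, 34, 40, 20, 1], [0, 0, 0, 34, 42, 20, 1], [0, 0, 0, 34, 42, 20, 1], [0, 0, 0, 34, 42, 20, 1], [0, 0, 0, 34, 42, 10, 1], [0, 0, 0, 34, 42, 0, 1], [0, 0, 0, 34, 42, 0, 1], [0, 0, 0, 34, 42, 0, 1]]}}

```text
time_s: 2.0
ee_pos: [0.4183, -0.298, 0.3826]
eef_rot: [3.141, -0.001, 0.226]
contact_force: [0.4, -0.8, -0.2]
width: 0.0952
finger_force: 0.0
```

Call:
{"api": "servo_tool", "payload": {"series": [[0, 0, 0, 0, 0, 0, 1], [0, 0, 0, 0, 0, 0, 1]]}}

```text
time_s: 2.25
ee_pos: [0.4174, -0.2997, 0.3823]
eef_rot: [3.141, 0.0, 0.226]
contact_force: [-0.2, 0.1, -0.3]
width: 0.0951
finger_force: 0.0
```

```bash
python3 - <<'E'
from h import *
s=env.state(); im=env.camera("wrist"); p=P("wrist"); save(im,"w1.png"); print(s["ee_pos"],s["eef_rot"],p)
for l,z in(("socket",.086),("socket_channel",.075),("meter",0)):
    for uv,sc in spot("wrist",l)[:2]: print(l,uv.round(1),sc,atz(p,uv,z).round(4))
for d in env.cut_out("wrist","meter")[:1]:
    m=d["mask"].astype(np.uint8); print(d["score"],d["box"]); np.save("m.npy",m)
E
```

```text
[ 0.41735985 -0.29965863  0.38232696] [3.14114852e+00 3.48562119e-04 2.26234167e-01] {'vertical_fov': 59.65456917559961, 'cx': 322.00583396640025, 'cy': 197.67574048085794, 'eye': array([ 0.48240525, -0.28413569,  0.47414658]), 'attitude': array([ 2.89705877e+00, -1.60310617e-03, -1.34563065e+00])}
socket [344.6 111.7] 0.81 [ 0.4869 -0.3088  0.086 ]
socket_channel [342.9 111.2] 0.67 [ 0.4871 -0.3075  0.075 ]
meter [331.  137.7] 0.76 [ 0.4509 -0.3045  0.    ]
0.83 [0.3634, 0.0875, 0.6859, 0.586]
```

View pics/w1.png

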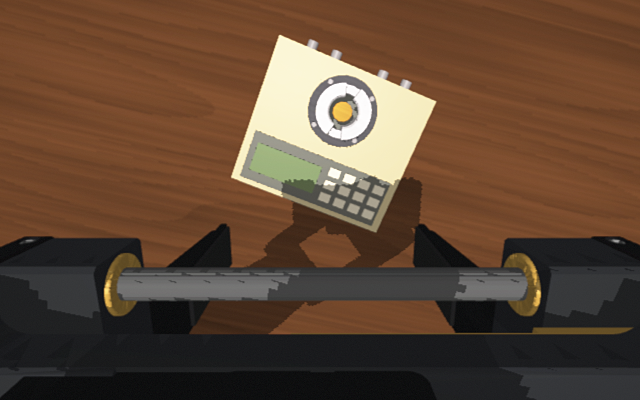

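The wrist view shows the meter deck's corners near (280,35), (436,100), (377,233), (232,178), with the socket at (343,111). Next I'll get the meter's pose and, during the same step, move on to the desiccator.

```bash
python3 - <<'E'
from h import *
p=P("wrist"); im=cv2.imread("pics/w1.png")
W=[atz(p,c,.062) for c in((280,35),(436,100),(377,233),(232,178))]
b=np.array(W)[:,:2]; print(b.round(4), np.linalg.norm(np.diff(np.vstack([b,b[:1]]),axis=0),axis=1).round(3), b.mean(0))
a=lambda v:np.degrees(np.arctan2(v[1],v[0]))
print(a(b[0]-b[3]),a(b[1]-b[2]),a(b[0]-b[1])-90,a(b[3]-b[2])-90)
# rectify around socket at z=.086
n=400; c=np.array([.487,-.3075]); 
src=np.array([proj(p,[c[0]+dx,c[1]+dy,.086]) for dx,dy in((.05,.05),(.05,-.05),(-.05,-.05),(-.05,.05))],np.float32)
H=cv2.getPerspectiveTransform(src,np.array([[0,0],[n,0],[n,n],[0,n]],np.float32))
r=cv2.warpPerspective(im,H,(n,n),flags=cv2.INTER_CUBIC); cv2.imwrite("pics/rect1.png",r)
E
```

```text
[[ 0.5503 -0.2226]
 [ 0.5227 -0.409 ]
 [ 0.353  -0.385 ]
 [ 0.3819 -0.1972]] [0.188 0.171 0.19  0.17 ] [ 0.45196897 -0.30346273]
-8.603624030651845 -8.05398855883613 -8.417587156949978 -8.741539573785388
```

View pics/rect1.png

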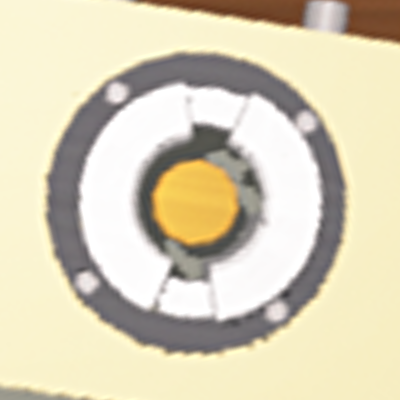

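Call:
{"api": "servo_tool", "payload": {"series": [[0, 0, 0, 0, 60, 0, 0.8], [0, 0, 0, 0, 60, 0, 0.8], [0, 0, 0, 0, 60, 0, 0.8], [0, 0, 0, 0, 60, 0, 0.8], [0, 0, 0, 0, 60, 0, 0.8], [0, 0, 0, 0, 60, 0, 0.8], [0, 0, 0, 0, 60, 0, 0.8], [0, 0, 0, 0, 60, 0, 0.8]]}}

```text
time_s: 3.5
ee_pos: [0.4174, 0.1818, 0.3826]
eef_rot: [3.141, -0.001, 0.225]
contact_force: [0.8, -1.3, 0.8]
width: 0.0761
finger_force: 0.0
```

Call:
{"api": "servo_tool", "payload": {"series": [[0, 0, 0, 5, 60, 0, 0.8], [0, 0, 0, 5, 40, 0, 0.8], [0, 0, 0, 0, 0, 0, 0.8], [0, 0, 0, 0, 0, 0, 0.8]]}}

```text
time_s: 4.0
ee_pos: [0.4277, 0.2797, 0.3821]
eef_rot: [3.141, 0.0, 0.225]
contact_force: [-0.4, -0.6, 0.1]
width: 0.0762
finger_force: 0.0
```

```bash
python3 - <<'E'
from h import *
s=env.state(); im=env.camera("wrist"); p=P("wrist"); save(im,"w2.png"); print(s["ee_pos"],s["q"])
for l,z in(("lid_knob",.16),("lid",.09),("standard_grip",.092),("desiccator",0)):
    for uv,sc in spot("wrist",l)[:2]: print(l,uv.round(1),sc,atz(p,uv,z).round(4))
E
```

```text
[0.42774262 0.27973676 0.38207582] [ 4.74278640e-01 -2.28479699e-01  1.83979602e+00 -4.13297397e-04
  1.53087115e+00  1.82017703e+00]
lid_knob [295.  141.7] 0.55 [0.4617 0.3124 0.16  ]
lid [301.8 135.9] 0.97 [0.4625 0.3102 0.09  ]
```

View pics/w2.png

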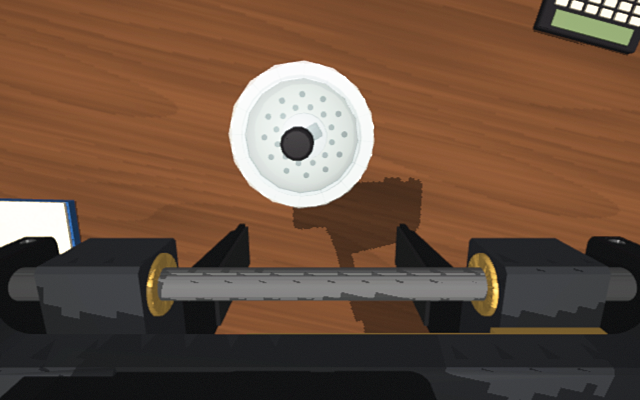

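The knob is at (296,143) and the lid at (302,135), so the lid's axis is near (0.462, 0.311). Slots in the socket lie along about -8.6°, with the centre near (0.486, -0.3075). Going down on the knob.

Call:
{"api": "servo_tool", "payload": {"series": [[0, 0, 0, 17, 15, -20, 0.8], [0, 0, 0, 17, 16, -30, 0.8], [0, 0, 0, 0, 0, -40, 0.8], [0, 0, 0, 0, 0, -35, 0.8], [0, 0, 0, 0, 0, -20, 0.8], [0, 0, 0, 0, 0, -16, 0.8], [0, 0, 0, 0, 0, 0, 0.8], [0, 0, 0, 0, 0, 0, 0.2]]}}

```text
time_s: 5.25
ee_pos: [0.4622, 0.3118, 0.2228]
eef_rot: [-3.141, -0.002, 0.226]
contact_force: [0.2, 0.2, 0.7]
width: 0.0705
finger_force: 0.0
```

Call:
{"api": "servo_tool", "payload": {"series": [[0, 0, 0, 0, 0, 0, 0.2], [0, 0, 0, 0, 0, 0, 0.2], [0, 0, 0, 0, 0, 0, 0.2], [0, 0, 0, 0, 0, 0, 0.2], [0, 0, 0, 0, 0, 3, 0.2], [0, 0, 0, 0, 0, 5, 0.2], [0, 0, 0, 0, 0, 0, 0.2]]}}

```text
time_s: 6.12
ee_pos: [0.4616, 0.3116, 0.2297]
eef_rot: [-3.141, -0.001, 0.226]
contact_force: [0.2, 1.5, -1.1]
width: 0.0288
finger_force: 30.0
```

Call:
{"api": "servo_tool", "payload": {"series": [[0, 0, 0, 0, 0, 15, 0.2], [0, 0, 0, 0, 0, 15, 0.2], [0, 0, 0, 0, -20, 5, 0.2], [0, 0, 0, -4, -35, 0, 0.2], [0, 0, 0, -4, -40, 0, 0.2], [0, 0, 0, -4, -40, 0, 0.2], [0, 0, 0, -4, -40, 0, 0.2], [0, 0, 0, -4, -30, -10, 0.2]]}}

```text
time_s: 7.12
ee_pos: [0.4414, 0.1043, 0.2555]
eef_rot: [3.141, -0.003, 0.225]
contact_force: [0.2, 1.0, -2.9]
width: 0.0295
finger_force: 30.0
```

Call:
{"api": "servo_tool", "payload": {"series": [[0, 0, 0, -2, -16, -25, 0.2], [0, 0, 0, 0, 0, -30, 0.2], [0, 0, 0, 0, 0, -30, 0.2], [0, 0, 0, 0, 0, -20, 0.2], [0, 0, 0, 0, 0, -10, 0.2], [0, 0, 0, 0, 0, 0, 0.2]]}}

```text
time_s: 7.88
ee_pos: [0.4392, 0.0901, 0.1391]
eef_rot: [-3.142, 0.001, 0.225]
contact_force: [-0.2, -0.2, -1.9]
width: 0.0292
finger_force: 30.0
```

Call:
{"api": "servo_tool", "payload": {"series": [[0, 0, 0, 0, 0, -3, 0.2], [0, 0, 0, 0, 0, -1.5, 0.2], [0, 0, 0, 0, 0, -1, 0.2], [0, 0, 0, 0, 0, 0, 0.2]]}}

```text
time_s: 8.38
ee_pos: [0.4395, 0.0905, 0.1339]
eef_rot: [-3.142, -0.0, 0.226]
contact_force: [0.5, 0.3, -2.1]
width: 0.0295
finger_force: 30.0
```

Call:
{"api": "servo_tool", "payload": {"series": [[0, 0, 0, 0, 0, -1, 0.2], [0, 0, 0, 0, 0, 0, 0.2]]}}

```text
time_s: 8.62
ee_pos: [0.4394, 0.0905, 0.1327]
eef_rot: [-3.142, 0.0, 0.226]
contact_force: [0.2, 0.1, -2.7]
width: 0.029
finger_force: 30.0
```

Call:
{"api": "servo_tool", "payload": {"series": [[0, 0, 0, 0, 0, -1, 0.2], [0, 0, 0, 0, 0, 0, 0.2]]}}

```text
time_s: 8.88
ee_pos: [0.4394, 0.0905, 0.1316]
eef_rot: [-3.142, 0.0, 0.226]
contact_force: [0.8, 0.8, -2.5]
width: 0.0292
finger_force: 30.0
```

Call:
{"api": "servo_tool", "payload": {"series": [[0, 0, 0, 0, 0, -0.7, 0.2], [0, 0, 0, 0, 0, 0, 0.2]]}}

```text
time_s: 9.12
ee_pos: [0.4396, 0.0905, 0.1313]
eef_rot: [-3.142, 0.0, 0.226]
contact_force: [-0.8, -0.2, 0.5]
width: 0.0291
finger_force: 30.0
```

Call:
{"api": "servo_tool", "payload": {"series": [[0, 0, 0, 0, 0, -0.7, 0.2], [0, 0, 0, 0, 0, 0, 0.2]]}}

```text
time_s: 9.38
ee_pos: [0.4397, 0.0905, 0.1313]
eef_rot: [3.142, 0.0, 0.226]
contact_force: [-3.6, 0.1, 5.6]
width: 0.0294
finger_force: 30.0
```

The lid has touched down. Now I'll release it, rise, and go look at the open desiccator.

Call:
{"api": "servo_tool", "payload": {"series": [[0, 0, 0, 0, 0, 0.5, 0.6], [0, 0, 0, 0, 0, 0, 0.6], [0, 0, 0, 0, 0, 0, 0.6], [0, 0, 0, 0, 0, 20, 0.6], [0, 0, 0, 0, 0, 40, 0.6], [0, 0, 0, 0, 0, 50, 0.6], [0, 0, 0, 0, 20, 40, 0.6], [0, 0, 0, 0, 50, 0, 0.6]]}}

```text
time_s: 10.38
ee_pos: [0.4416, 0.1607, 0.2858]
eef_rot: [3.141, -0.009, 0.222]
contact_force: [1.3, 0.1, -0.7]
width: 0.0571
finger_force: 0.0
```

Call:
{"api": "servo_tool", "payload": {"series": [[0, 0, 0, 0, 60, 0, 0.6], [0, 0, 0, 0, 50, 0, 0.6], [0, 0, 0, 0, 0, 0, 0.6], [0, 0, 0, 0, 0, 0, 0.6]]}}

```text
time_s: 10.88
ee_pos: [0.4394, 0.2704, 0.2805]
eef_rot: [3.141, 0.001, 0.226]
contact_force: [0.5, -0.1, 0.5]
width: 0.0569
finger_force: 0.0
```

```bash
python3 - <<'E'
from h import *
s=env.state(); im=env.camera("wrist"); p=P("wrist"); save(im,"w3.png"); print(s["ee_pos"],s["eef_rot"])
for l,z in(("standard_grip",.106),("standard",.016),("lid",0),("lid_knob",.07)):
    for uv,sc in spot("wrist",l)[:2]: print(l,uv.round(1),sc,atz(p,uv,z).round(4))
c=np.array([.462,.311]); n=480
src=np.array([proj(p,[c[0]+dx,c[1]+dy,.106]) for dx,dy in((.06,.06),(.06,-.06),(-.06,-.06),(-.06,.06))],np.float32)
H=cv2.getPerspectiveTransform(src,np.array([[0,0],[n,0],[n,n],[0,n]],np.float32))
r=cv2.warpPerspective(im[:,:,::-1],H,(n,n),flags=cv2.INTER_CUBIC)
cv2.imwrite("pics/w3b.png",np.hstack([cv2.resize(im[:,:,::-1],(320,200)),np.zeros((200,0,3),np.uint8)]) if 0 else r)
im=env.camera("top");save(im,"t3.png"); pt=P("top")
for l,z in(("lid",0),("lid_knob",.07),("calculator",0),("cleaner",0)):
    for uv,sc in spot("top",l)[:2]: print("top",l,uv.round(1),sc,atz(pt,uv,z).round(4))
E
```

```text
[0.43935842 0.27036199 0.28048136] [3.14104904e+00 6.59152034e-04 2.26270986e-01]
standard_grip [281.5 160.2] 0.88 [0.462  0.3075 0.106 ]
standard [291.  149.3] 0.76 [0.4606 0.3075 0.016 ]
lid [481.3 207.4] 0.56 [0.4429 0.0898 0.    ]
lid_knob [514.  232.5] 0.67 [0.4385 0.0895 0.07  ]
lid_knob [282.8 159.2] 0.62 [0.4574 0.3094 0.07  ]
top lid [278.2 248.5] 0.92 [0.4382 0.0891 0.    ]
top lid_knob [275.2 247. ] 0.62 [0.4437 0.093  0.07  ]
top calculator [312.6 166.8] 0.76 [ 0.6857 -0.0063  0.    ]
top calculator [266.7 161.6] 0.64 [0.6977 0.1323 0.    ]
top cleaner [266.4 158.8] 0.68 [0.7061 0.1336 0.    ]
```

View pics/w3b.png

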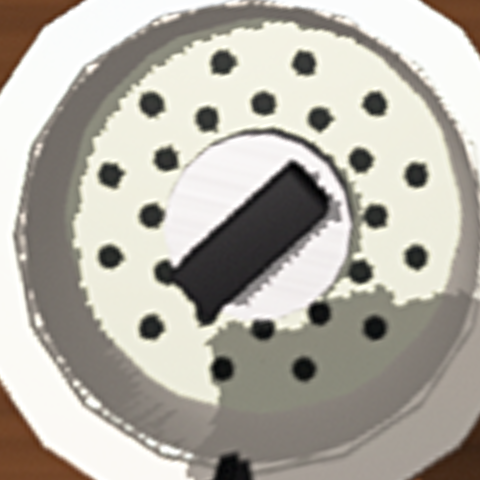

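View pics/w3.png

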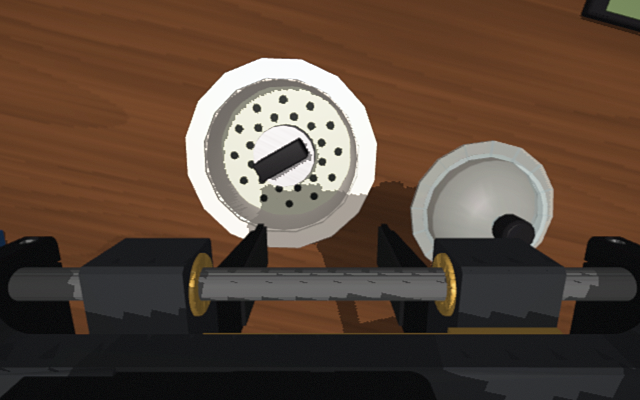

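The lid stands upright on the bench at about (0.440, 0.090), seen at (481,207). The capacitor's grip is at (281,160). I'll measure its angle.

```bash
python3 - <<'E'
from h import *
im=cv2.imread("pics/w3b.png"); g=im.max(2); m=(g<75).astype(np.uint8); m=cv2.morphologyEx(m,cv2.MORPH_OPEN,np.ones((25,25)))
n,l,st,ce=cv2.connectedComponentsWithStats(m); k=l[240,250]
c=max(cv2.findContours((l==k).astype(np.uint8),0,1)[0],key=cv2.contourArea); r=cv2.minAreaRect(c); b=cv2.boxPoints(r)
print(r,b); e=[b[1]-b[0],b[2]-b[1]]; v=max(e,key=np.linalg.norm); print(np.degrees(np.arctan2(-v[0],-v[1])))
E
```

```text
((251.99545288085938, 239.19082641601562), (63.87703323364258, 172.3501739501953), 48.280879974365234) [[166.41855 272.69916]
 [295.0635  158.00366]
 [337.57236 205.6825 ]
 [208.9274  320.378  ]]
-48.280884
```

Call:
{"api": "servo_tool", "payload": {"series": [[0, 0, 1, 11, 19, 0, 0.6], [0, 0, 1, 12, 19, 0, 0.6], [0, 0, 1, 0, 0, 0, 0.6], [0, 0, 1, 0, 0, 0, 0.6], [0, 0, 1, 0, 0, 0, 0.6], [0, 0, 1, 0, 0, 0, 0.6], [0, 0, 1, 0, 0, 0, 0.6], [0, 0, 1, 0, 0, 0, 0.6]]}}

```text
time_s: 12.38
ee_pos: [0.4625, 0.3084, 0.2808]
eef_rot: [-3.142, 0.0, 1.628]
contact_force: [0.0, -0.1, -0.0]
width: 0.0571
finger_force: 0.0
```

Call:
{"api": "servo_tool", "payload": {"series": [[0, 0, 1, 0, 0, 0, 0.6], [0, 0, 1, 0, 0, 0, 0.6], [0, 0, 1, 0, 0, 0, 0.6], [0, 0, 1, 0, 0, 0, 0.6], [0, 0, 0, 0, 0, 0, 0.6], [0, 0, 0, 0, 0, 0, 0.6]]}}

```text
time_s: 13.12
ee_pos: [0.4625, 0.3085, 0.2809]
eef_rot: [-3.142, -0.0, 2.318]
contact_force: [0.3, 0.3, -0.3]
width: 0.0571
finger_force: 0.0
```

Call:
{"api": "servo_tool", "payload": {"series": [[0, 0, 0, 0, 0, -40, 0.5], [0, 0, 0, 0, 0, -40, 0.5], [0, 0, 0, 0, 0, -25, 0.5], [0, 0, 0, 0, 0, -14, 0.5], [0, 0, 0, 0, 0, -4, 0.5], [0, 0, 0, 0, 0, 0, 0.5], [0, 0, 0, 0, 0, 0, 0]]}}

```text
time_s: 14.0
ee_pos: [0.4632, 0.3089, 0.1593]
eef_rot: [3.139, 0.001, 2.32]
contact_force: [0.9, -0.1, -0.3]
width: 0.0421
finger_force: 0.0
```

Call:
{"api": "servo_tool", "payload": {"series": [[0, 0, 0, 0, 0, 0, 0], [0, 0, 0, 0, 0, 0, 0], [0, 0, 0, 0, 0, 0, 0], [0, 0, 0, 0, 0, 0, 0], [0, 0, 0, 0, 0, 0, 0]]}}

```text
time_s: 14.62
ee_pos: [0.4626, 0.3085, 0.1581]
eef_rot: [3.142, 0.0, 2.32]
contact_force: [-0.5, -0.5, 2.5]
width: 0.0157
finger_force: 30.0
```

Call:
{"api": "servo_tool", "payload": {"series": [[0, 0, 0, 0, 0, 8, 0], [0, 0, 0, 0, 0, 20, 0], [0, 0, 0, 0, 0, 35, 0], [0, 0, 0, 0, 0, 35, 0], [0, 0, 0, 0, 0, 22, 0], [0, 0, 0, 0, -20, 0, 0], [0, 0, 0, 2, -40, 0, 0], [0, 0, 0.5, 2, -50, 0, 0]]}}

```text
time_s: 15.62
ee_pos: [0.4657, 0.1967, 0.2767]
eef_rot: [-3.14, -0.0, 2.411]
contact_force: [0.2, -0.8, -3.4]
width: 0.0159
finger_force: 30.0
```

Call:
{"api": "servo_tool", "payload": {"series": [[0, 0, 0.5, 2, -50, 0, 0], [0, 0, 0.5, 2, -50, 0, 0], [0, 0, 0.5, 2, -50, 0, 0], [0, 0, 0.5, 2, -50, 0, 0], [0, 0, 0.5, 2, -50, 0, 0], [0, 0, 0.5, 2, -50, 0, 0], [0, 0, 0.4, 2, -50, 0, 0], [0, 0, 0, 2, -50, 0, 0]]}}

```text
time_s: 16.62
ee_pos: [0.4809, -0.2035, 0.2767]
eef_rot: [3.141, -0.002, 3.0]
contact_force: [-0.2, -0.0, -2.4]
width: 0.0159
finger_force: 30.0
```

Call:
{"api": "servo_tool", "payload": {"series": [[0, 0, 0, 2, -30, 0, 0], [0, 0, 0, 0, -6, 0, 0], [0, 0, 0, 0, 0, 0, 0], [0, 0, 0, 0, 0, 0, 0]]}}

```text
time_s: 17.12
ee_pos: [0.4842, -0.2365, 0.2775]
eef_rot: [3.141, -0.001, 3.002]
contact_force: [-0.5, 0.5, -1.8]
width: 0.0156
finger_force: 30.0
```

```bash
python3 - <<'E'
from h import *
s=env.state(); print(s["ee_pos"],s["eef_rot"],s["contact_force"])
for c in("wrist","side"):
    im=env.camera(c); p=P(c)
    save(im,c+"4.png")
    for l,z in(("socket",.086),("meter",0),("standard_grip",s["ee_pos"][2]-.066),("standard_lugs",s["ee_pos"][2]-.12)):
        for uv,sc in spot(c,l)[:2]: print(c,l,uv.round(1),sc,atz(p,uv,z).round(4))
E
```

```text
[ 0.4841867  -0.23649507  0.27749999] [ 3.14101740e+00 -6.43639381e-04  3.00188265e+00] [-0.47890138  0.51404381 -1.82867942]
wrist socket [240.7 209.4] 0.68 [ 0.4875 -0.3058  0.086 ]
wrist meter [256.8 154.9] 0.92 [ 0.4523 -0.3013  0.    ]
wrist standard_grip [323.5 251.2] 0.97 [ 0.4825 -0.2348  0.2115]
side socket [405.3 164.6] 0.57 [ 0.4831 -0.3084  0.086 ]
side socket [326.8 179. ] 0.37 [ 0.6468 -0.1035  0.086 ]
side meter [410.3 186.5] 0.58 [ 0.4557 -0.3183  0.    ]
side standard_grip [399.8 142.3] 0.8 [ 0.4855 -0.237   0.2115]
side standard_lugs [398.9 159.2] 0.82 [ 0.4775 -0.2317  0.1575]
```

View pics/wrist4.png

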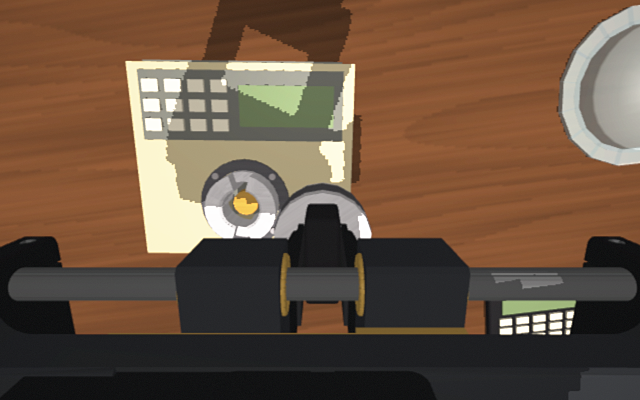

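I'd stopped about 70 mm short of the socket, but this gives a clear second view of it at (243,205) from the opposite heading. I'll fit the ring and plunger in both views.

```bash
python3 - <<'E'
from h import *
p2=P("wrist")
p1=dict(p2,eye=np.array([.48240525,-.28413569,.47414658]),attitude=np.array([2.89705877,-.00160310617,-1.34563065]))
out=[]
for f,p in(("w1.png",p1),("wrist4.png",p2)):
    im=cv2.imread("pics/"+f); n=600; c=np.array([.487,-.3075]); 
    def rect(z):
        src=np.array([proj(p,[c[0]+dx,c[1]+dy,z]) for dx,dy in((.04,.04),(.04,-.04),(-.04,-.04),(-.04,.04))],np.float32)
        return cv2.warpPerspective(im,cv2.getPerspectiveTransform(src,np.array([[0,0],[n,0],[n,n],[0,n]],np.float32)),(n,n),flags=cv2.INTER_CUBIC)
    W=lambda x,y:(c+np.array([(n/2-y),(n/2-x)])*.08/n).round(4)
    r=rect(.064); hsv=cv2.cvtColor(r,cv2.COLOR_BGR2HSV); m=cv2.inRange(hsv,(10,150,60),(28,255,255)); m[:180]=0;m[420:]=0;m[:,:180]=0;m[:,420:]=0
    k=max(cv2.findContours(m,0,1)[0],key=cv2.contourArea); (x,y),R0=cv2.minEnclosingCircle(k); print(f,"plunger",W(x,y),"diam mm",R0*2*80/n)
    r=rect(.086); g=cv2.GaussianBlur(cv2.cvtColor(r,cv2.COLOR_BGR2GRAY),(7,7),0)
    # radial edge: find circle of radius 30mm maximising outward brightness drop
    t=np.radians(np.arange(0,360,2)); best=None
    def smp(cx,cy,rr): return cv2.remap(g,(cx+rr*np.cos(t))[None].astype(np.float32),(cy+rr*np.sin(t))[None].astype(np.float32),1)[0].astype(float)
    for rr in range(165,236,3):
      for cx in range(270,331,2):
        for cy in range(270,331,2):
            s=np.mean(np.clip(smp(cx,cy,rr-5)-smp(cx,cy,rr+5),-60,60))
            if best is None or s>best[0]: best=(s,cx,cy,rr)
    print("ring",W(best[1],best[2]),"diam",best[3]*2*80/n,best[0])
    cv2.circle(r,best[1:3],best[3],(0,0,255),1); out.append(cv2.resize(r,(400,400)))
cv2.imwrite("pics/rect4.png",np.hstack(out))
E
```

```text
w1.png plunger [ 0.4868 -0.3071] diam mm 22.828084309895832
ring [ 0.4867 -0.3072] diam 59.2 57.022222222222226
wrist4.png plunger [ 0.4867 -0.3074] diam mm 23.7653564453125
ring [ 0.4873 -0.3075] diam 60.0 36.05
```

View pics/rect4.png

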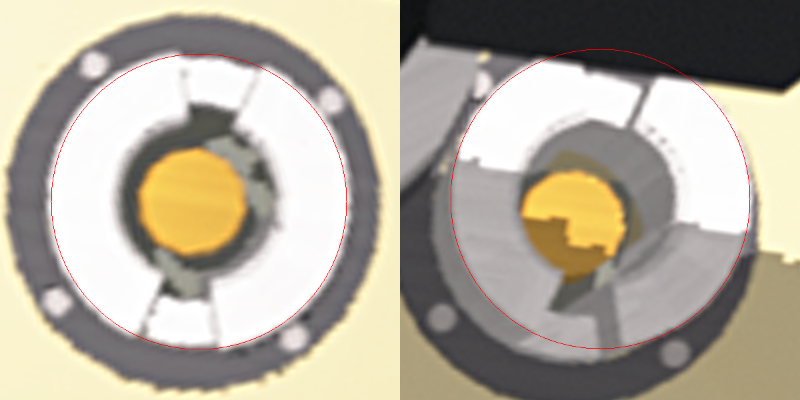

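Both views agree on the socket at (0.4868, -0.3073), slots at about -8.5°. Quick check of how the capacitor sits in the grip, using the can's visible rim.

```bash
python3 - <<'E'
from h import *
p=P("wrist"); s=env.state(); im=cv2.imread("pics/wrist4.png"); g=cv2.GaussianBlur(im,(3,3),0).astype(float)
T=s["ee_pos"]; y=s["eef_rot"][2]; ux=np.array([np.cos(y),np.sin(y),0]); uy=np.array([-ux[1],ux[0],0])*-1
S=cv2.Sobel(cv2.cvtColor(im,6),cv2.CV_64F,0,1); 
t=np.radians(np.arange(0,360,2)); gm=np.hypot(S,cv2.Sobel(cv2.cvtColor(im,6),cv2.CV_64F,1,0))
def score(ox,oy,dz=-.080):
    v=[]
    for a in t:
        X=T+ux*(ox+.026*np.cos(a))+uy*(oy+.026*np.sin(a))+[0,0,dz]
        u=proj(p,X)
        if u[1]<232 and 270<u[0]<375: v.append(gm[int(round(u[1])),int(round(u[0]))])
    return np.mean(v),len(v)
r=sorted([(score(a/1000,b/1000)[0],a,b) for a in np.arange(-6,6.1,.5) for b in np.arange(-3,3.1,.5)],reverse=True)[:8]; print(r,ux)
E
```

```text
[(np.float64(296.1514040215096), np.float64(3.5), np.float64(0.0)), (np.float64(269.1181374496115), np.float64(3.0), np.float64(0.0)), (np.float64(265.4062609317052), np.float64(3.5), np.float64(-0.5)), (np.float64(244.47187096438225), np.float64(3.0), np.float64(-0.5)), (np.float64(241.9597035044551), np.float64(3.5), np.float64(0.5)), (np.float64(237.7875918391515), np.float64(2.0), np.float64(0.5)), (np.float64(235.32718501083647), np.float64(4.0), np.float64(-0.5)), (np.float64(232.90346254579714), np.float64(1.5), np.float64(0.5))] [-0.99015056  0.14000665  0.        ]
```

```bash
python3 - <<'E'
from h import *
p=P("wrist"); s=env.state(); im=cv2.imread("pics/wrist4.png"); gr=cv2.cvtColor(im,6)
T=s["ee_pos"]; y=s["eef_rot"][2]; ux=np.array([np.cos(y),np.sin(y),0])
print("col 322 rows 176..222",gr[176:222,322].tolist())
for dz in(-.002,0,.002):
  for ox in(0,.002,.004): print(dz,ox,"can",proj(p,T+ux*(ox+.026)+[0,0,-.080+dz]).round(1),"bar top",proj(p,T+ux*(ox+.021)+[0,0,-.052+dz]).round(1),"bar bottom",proj(p,T+ux*(ox+.021)+[0,0,-.080+dz]).round(1))
ps=P("side"); print("side pred lugs",proj(ps,T-[0,0,.120]),"grip",proj(ps,T-[0,0,.066]),"grip+3.5mm",proj(ps,T+.0035*ux-[0,0,.066]))
E
```

```text
col 322 rows 176..222 [160, 160, 159, 160, 161, 161, 150, 89, 54, 53, 55, 53, 53, 70, 128, 135, 134, 175, 179, 178, 178, 177, 176, 176, 178, 179, 180, 122, 50, 18, 20, 23, 19, 21, 21, 23, 22, 21, 20, 22, 21, 20, 24, 25, 26, 28]
-0.002 0 can [320.9 195.6] bar top [320.7 221.8] bar bottom [320.9 205. ]
-0.002 0.002 can [320.9 191.8] bar top [320.7 217.5] bar bottom [320.9 201.3]
-0.002 0.004 can [320.9 188. ] bar top [320.7 213.1] bar bottom [320.9 197.5]
0 0 can [320.9 196.6] bar top [320.6 223.3] bar bottom [320.9 206.1]
0 0.002 can [320.9 192.7] bar top [320.6 218.9] bar bottom [320.9 202.3]
0 0.004 can [320.9 188.9] bar top [320.6 214.4] bar bottom [320.9 198.5]
0.002 0 can [320.9 197.5] bar top [320.6 224.7] bar bottom [320.9 207.1]
0.002 0.002 can [320.9 193.6] bar top [320.6 220.3] bar bottom [320.9 203.3]
0.002 0.004 can [320.9 189.7] bar top [320.6 215.8] bar bottom [320.9 199.4]
side pred lugs [397.67657851 157.30893389] grip [400.18309803 142.26237329] grip+3.5mm [401.18851044 142.74866612]
```

The can and bar edges put the capacitor axis about 1.5 mm ahead of the tool centre along tool x, so I'll compensate for that and move above the socket.

Call:
{"api": "servo_tool", "payload": {"series": [[0, 0, -0.05, 2, -20, 0, 0], [0, 0, 0, 2, -35, 0, 0], [0, 0, 0, 0, -16, 0, 0], [0, 0, 0, 0, 0, -20, 0], [0, 0, 0, 0, 0, -20, 0], [0, 0, 0, 0, 0, 0, 0], [0, 0, 0, 0, 0, -8, 0], [0, 0, 0, 0, 0, 0, 0]]}}

```text
time_s: 18.62
ee_pos: [0.4885, -0.308, 0.2295]
eef_rot: [3.141, -0.001, 2.993]
contact_force: [-0.5, 0.8, -2.5]
width: 0.0158
finger_force: 30.0
```

Call:
{"api": "servo_tool", "payload": {"series": [[0, 0, 0, 0, 0, -4, 0], [0, 0, 0, 0, 0, -3, 0], [0, 0, 0, 0, 0, 0, 0]]}}

```text
time_s: 19.0
ee_pos: [0.4884, -0.3084, 0.2226]
eef_rot: [3.141, -0.0, 2.992]
contact_force: [0.1, 0.0, -1.7]
width: 0.0159
finger_force: 30.0
```

Call:
{"api": "servo_tool", "payload": {"series": [[0, 0, 0, 0, 0.8, -2, 0], [0, 0, 0, 0, 0, -3, 0], [0, 0, 0, 0, 0, -2, 0], [0, 0, 0, 0, 0, 0, 0]]}}

```text
time_s: 19.5
ee_pos: [0.4884, -0.3076, 0.2155]
eef_rot: [3.141, -0.001, 2.992]
contact_force: [-1.1, -0.1, -2.7]
width: 0.0156
finger_force: 30.0
```

Call:
{"api": "servo_tool", "payload": {"series": [[0, 0, 0, 0, 0, -2, 0], [0, 0, 0, 0, 0, -2, 0], [0, 0, 0, 0, 0, 0, 0]]}}

```text
time_s: 19.88
ee_pos: [0.4884, -0.3076, 0.2116]
eef_rot: [3.141, -0.0, 2.992]
contact_force: [0.2, -0.2, -3.6]
width: 0.0161
finger_force: 30.0
```

Call:
{"api": "servo_tool", "payload": {"series": [[0, 0, 0, 0, 0, -2, 0], [0, 0, 0, 0, 0, -2, 0], [0, 0, 0, 0, 0, 0, 0]]}}

```text
time_s: 20.25
ee_pos: [0.4884, -0.3076, 0.2075]
eef_rot: [3.141, -0.0, 2.992]
contact_force: [-0.1, -0.4, -3.5]
width: 0.0156
finger_force: 30.0
```

Call:
{"api": "servo_tool", "payload": {"series": [[0, 0, 0, 0, 0, -2, 0], [0, 0, 0, 0, 0, -2, 0], [0, 0, 0, 0, 0, 0, 0]]}}

```text
time_s: 20.62
ee_pos: [0.4887, -0.3078, 0.2045]
eef_rot: [-3.141, 0.001, 2.992]
contact_force: [-0.2, 0.7, 1.8]
width: 0.0158
finger_force: 30.0
```

Call:
{"api": "servo_tool", "payload": {"series": [[0, 0, 0, 0, 0, -2, 0], [0, 0, 0, 0, 0, -2, 0], [0, 0, 0, 0, 0, 0, 0]]}}

```text
time_s: 21.0
ee_pos: [0.4887, -0.3078, 0.2003]
eef_rot: [-3.141, 0.001, 2.992]
contact_force: [-1.5, 1.4, 4.6]
width: 0.0162
finger_force: 30.0
```

Call:
{"api": "servo_tool", "payload": {"series": [[0, 0, 0, 0, 0, -2, 0], [0, 0, 0, 0, 0, -2, 0], [0, 0, 0, 0, 0, 0, 0]]}}

```text
time_s: 21.38
ee_pos: [0.4887, -0.3079, 0.1968]
eef_rot: [-3.141, 0.001, 2.992]
contact_force: [-1.8, 1.7, 7.1]
width: 0.0154
finger_force: 30.0
```

Call:
{"api": "servo_tool", "payload": {"series": [[0, 0, 0, 0, 0, -1, 0], [0, 0, 0, 0, 0, -0.8, 0], [0, 0, 0, 0, 0, 0, 0]]}}

```text
time_s: 21.75
ee_pos: [0.4888, -0.3079, 0.1954]
eef_rot: [-3.141, 0.001, 2.992]
contact_force: [-2.2, 1.6, 8.2]
width: 0.0159
finger_force: 30.0
```

Call:
{"api": "servo_tool", "payload": {"series": [[0, 0, 0, 0, 0, -0.7, 0], [0, 0, 0, 0, 0, 0, 0]]}}

```text
time_s: 22.0
ee_pos: [0.4888, -0.3079, 0.1948]
eef_rot: [-3.141, 0.001, 2.992]
contact_force: [-2.6, 2.5, 8.7]
width: 0.0158
finger_force: 30.0
```

Call:
{"api": "servo_tool", "payload": {"series": [[0, 0, -0.5, -0.4, 0.2, 0, 0], [0, 0, -0.5, 0, 0, 0, 0], [0, 0, -0.5, 0, 0, 0, 0], [0, 0, 0, 0, 0, 0, 0]]}}

```text
time_s: 22.5
ee_pos: [0.4892, -0.3085, 0.1955]
eef_rot: [-3.14, 0.004, 2.73]
contact_force: [-0.9, 0.7, 8.2]
width: 0.016
finger_force: 30.0
```

```bash
python3 -c "
from h import *
s=env.state();print(s['ee_pos'],np.degrees(s['eef_rot']),s['contact_force'],s['moment'])"
```

```text
[ 0.48915237 -0.30846105  0.19546666] [-179.92065651    0.24418601  156.40969564] [-0.8846205   0.69294009  8.17238646] [0.15602073 0.07063022 0.01556577]
```

Call:
{"api": "servo_tool", "payload": {"series": [[0, 0, -0.5, -0.3, -0.2, -0.5, 0], [0, 0, -0.5, -0.3, 0, 0, 0], [0, 0, -0.5, -0.2, -0.2, 0, 0], [0, 0, -0.5, -0.2, 0, 0, 0], [0, 0, -0.5, -0.2, 0, 0, 0], [0, 0, -0.5, 0, -0.2, 0, 0], [0, 0, 0, 0, 0, 0, 0]]}}

```text
time_s: 23.38
ee_pos: [0.4883, -0.3092, 0.1953]
eef_rot: [3.14, 0.005, 2.206]
contact_force: [-0.7, -0.4, 8.6]
width: 0.0156
finger_force: 30.0
```

```bash
python3 -c "
from h import *
s=env.state();print(s['ee_pos'],np.degrees(s['eef_rot']),s['contact_force'],s['moment'])"
```

```text
[ 0.4882547  -0.30919718  0.19526101] [179.91605102   0.30617668 126.40904564] [-0.66380049 -0.40477401  8.61018877] [ 0.02169061 -0.165037    0.05580023]
```

Call:
{"api": "servo_tool", "payload": {"series": [[0, 0, -0.5, -0.2, -0.1, 0, 0], [0, 0, -0.5, -0.2, 0, 0, 0], [0, 0, -0.5, -0.2, 0, 0, 0], [0, 0, -0.5, -0.2, 0, 0, 0], [0, 0, -0.5, -0.2, 0, 0, 0], [0, 0, -0.4, -0.2, 0, 0, 0], [0, 0, 0, 0, 0, 0, 0]]}}

```text
time_s: 24.25
ee_pos: [0.4871, -0.3094, 0.1953]
eef_rot: [3.137, 0.004, 1.7]
contact_force: [-0.0, 0.2, 8.4]
width: 0.016
finger_force: 30.0
```

```bash
python3 -c "
from h import *
s=env.state();print(s['ee_pos'],np.degrees(s['eef_rot']),s['contact_force'],s['moment'])"
```

```text
[ 0.48713866 -0.30935244  0.19530637] [179.76211774   0.24186697  97.41330608] [-0.03362237  0.21380336  8.44128804] [-0.07497045 -0.15156183  0.04616222]
```

Call:
{"api": "servo_tool", "payload": {"series": [[0, 0, -0.3, -0.1, 0, 0, 0], [0, 0, -0.3, -0.1, 0, 0, 0], [0, 0, 0, 0, 0, 0, 0]]}}

```text
time_s: 24.62
ee_pos: [0.4869, -0.3094, 0.1953]
eef_rot: [3.137, 0.004, 1.596]
contact_force: [-0.1, -0.3, 7.9]
width: 0.016
finger_force: 30.0
```

```bash
python3 -c "
from h import *
s=env.state();print(s['ee_pos'],np.degrees(s['eef_rot']),s['contact_force'],s['moment'])"
```

```text
[ 0.48691303 -0.30936562  0.19529016] [179.74551173   0.21484008  91.42062009] [-0.07104367 -0.26031441  7.93337542] [-0.06351729 -0.05719479 -0.02436413]
```

Call:
{"api": "servo_tool", "payload": {"series": [[0, 0, -0.2, 0, 0, 0, 0], [0, 0, -0.2, 0, 0, 0, 0], [0, 0, 0, 0, 0, 0, 0]]}}

```text
time_s: 25.0
ee_pos: [0.4869, -0.3094, 0.1953]
eef_rot: [3.137, 0.003, 1.526]
contact_force: [-0.2, -0.4, 7.6]
width: 0.0158
finger_force: 30.0
```

```bash
python3 -c "
from h import *
s=env.state();print(s['ee_pos'],np.degrees(s['eef_rot']),s['contact_force'],s['moment'])"
```

```text
[ 0.48691089 -0.30938058  0.19527148] [179.73471093   0.20043676  87.43877584] [-0.17490687 -0.44287048  7.64322145] [ 0.01862082 -0.07989815  0.078509  ]
```

Call:
{"api": "servo_tool", "payload": {"series": [[0, 0, -0.2, 0, 0, 0, 0], [0, 0, -0.2, 0, 0, 0, 0], [0, 0, 0, 0, 0, 0, 0]]}}

```text
time_s: 25.38
ee_pos: [0.4868, -0.3093, 0.1953]
eef_rot: [3.137, 0.003, 1.457]
contact_force: [0.4, -0.1, 9.6]
width: 0.0156
finger_force: 30.0
```

```bash
python3 -c "
from h import *
s=env.state();print(s['ee_pos'],np.degrees(s['eef_rot']),s['contact_force'],s['moment'])"
```

```text
[ 0.48684597 -0.30933239  0.19525686] [179.74126849   0.19616509  83.50520502] [ 0.37535572 -0.14855528  9.55922165] [-0.11050331 -0.09880455  0.38313156]
```

The moment rose to 0.38 N m against the turn, so the stop is reached. Now I'll ease up so the spring lifts the lugs into the notch.

Call:
{"api": "servo_tool", "payload": {"series": [[0, 0, 0.1, 0, 0, 1, 0], [0, 0, 0, 0, 0, 1, 0], [0, 0, 0, 0, 0, 0, 0]]}}

```text
time_s: 25.75
ee_pos: [0.4867, -0.3092, 0.1956]
eef_rot: [3.137, 0.003, 1.474]
contact_force: [4.2, -3.4, 1.0]
width: 0.0161
finger_force: 30.0
```

Call:
{"api": "servo_tool", "payload": {"series": [[0, 0, 0, 0, 0, 1, 0], [0, 0, 0, 0, 0, 0, 0], [0, 0, 0, 0, 0, 0, 0]]}}

```text
time_s: 26.12
ee_pos: [0.4866, -0.3091, 0.1962]
eef_rot: [3.137, 0.003, 1.474]
contact_force: [4.9, -3.3, -0.1]
width: 0.016
finger_force: 30.0
```

```bash
python3 -c "
from h import *
s=env.state();print(s['ee_pos'],np.degrees(s['eef_rot']),s['contact_force'],s['moment'])"
```

```text
[ 0.4866353  -0.30913603  0.19620533] [1.79755127e+02 1.59610973e-01 8.44457606e+01] [ 4.92517212 -3.26537504 -0.14272074] [-0.86306436 -1.26819515  0.28850576]
```

Lifting only gave about 1 mm, with side forces building up, so a lug is likely short of its notch. I'll press again, turn a bit more, recentre and retry.

Call:
{"api": "servo_tool", "payload": {"series": [[0, 0, 0, 0, 0, -1.5, 0], [0, 0, 0, 0, 0, -1.5, 0], [0, 0, -0.2, 0, 0, 0, 0], [0, 0, -0.2, 0, 0, 0, 0], [0, 0, -0.2, 0, 0, 0, 0], [0, 0, 0, 0, 0, 0, 0]]}}

```text
time_s: 26.88
ee_pos: [0.4868, -0.3091, 0.1957]
eef_rot: [3.138, 0.002, 1.371]
contact_force: [2.5, -1.3, 9.8]
width: 0.0161
finger_force: 30.7
```

```bash
python3 - <<'E'
from h import *
s=env.state();print(s['ee_pos'],np.degrees(s['eef_rot']),s['contact_force'],s['moment'])
p=P("wrist"); im=env.camera("wrist"); save(im,"w5.png")
for l in("standard_grip","socket","standard"): print(l,[(u.round(1),c,atz(p,u,.129 if l=="standard_grip" else .086).round(4)) for u,c in spot("wrist",l)[:1]])
E
```

```text
[ 0.48677635 -0.30906551  0.19566624] [1.79772471e+02 1.34681965e-01 7.85340177e+01] [ 2.51205073 -1.26292103  9.76882721] [-0.16129907 -0.52726608  0.76909206]
standard_grip [(array([322.7, 249. ]), 0.76, array([ 0.4872, -0.3064,  0.129 ]))]
socket []
standard [(array([323.3, 206.7]), 0.72, array([ 0.4897, -0.2974,  0.086 ]))]
```

View pics/w5.png

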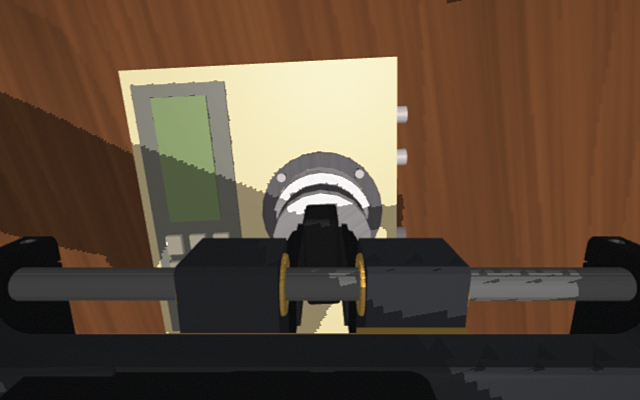

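The wrist view shows the can seated at about (320,215) in the socket ring, with no visible tilt. The excess torque presses the lugs on the stop and friction blocks the lift, so I'll back the torque off to nearly nothing and lift again.

Call:
{"api": "servo_tool", "payload": {"series": [[0, 0, 0.4, 0, 0, 0, 0], [0, 0, 0.4, 0, 0, 0, 0], [0, 0, 0, 0, 0, 0, 0]]}}

```text
time_s: 27.45
ee_pos: [0.4868, -0.3091, 0.1952]
eef_rot: [3.137, 0.002, 1.508]
contact_force: [2.3, -0.7, 9.4]
width: 0.0163
finger_force: 30.0
```

```bash
python3 -c "
from h import *
s=env.state();print(s['ee_pos'],np.degrees(s['eef_rot']),s['contact_force'],s['moment'])"
```

```text
[ 0.48680594 -0.30906562  0.19516815] [1.79752844e+02 1.34065502e-01 8.64272793e+01] [ 2.31729917 -0.73308657  9.43802914] [-0.29385714 -0.55883552  0.05490935]
```

Call:
{"api": "servo_tool", "payload": {"series": [[0, 0, 0, 0, 0, 0.7, 0], [0, 0, 0, 0, 0, 0.7, 0], [0, 0, 0, 0, 0, 0, 0]]}}

```text
time_s: 27.82
ee_pos: [0.4867, -0.309, 0.1958]
eef_rot: [3.137, 0.002, 1.508]
contact_force: [3.7, -2.0, 5.4]
width: 0.0157
finger_force: 30.0
```

```bash
python3 -c "
from h import *
s=env.state();print(s['ee_pos'],np.degrees(s['eef_rot']),s['contact_force'],s['moment'])"
```

```text
[ 0.48672554 -0.30901988  0.1957641 ] [1.79758727e+02 1.34589379e-01 8.64137274e+01] [ 3.65186837 -1.95646555  5.39938101] [-0.55204056 -1.11426329  0.09131254]
```

```bash
python3 - <<'E'
from h import *
for f in("wrist4.png","w5.png"):
    g=cv2.cvtColor(cv2.imread("pics/"+f),6)
    for r in(206,210,214,218,224,230):
        x=np.where(g[r,285:360]<45)[0]+285; print(f,r,x.min() if len(x) else None,x.max() if len(x) else None,len(x))
s=env.state(); im=env.camera("wrist"); save(im,"w6.png"); p=P("wrist"); g=cv2.cvtColor(im,7)
for r in(206,210,214,218,224,230):
    x=np.where(g[r,285:360]<45)[0]+285; print("now",r,x.min() if len(x) else None,x.max() if len(x) else None,len(x))
# meter yaw now: lines in deck mask
hsv=cv2.cvtColor(im,cv2.COLOR_RGB2HSV); m=cv2.cvtColor(im,7)
L=cv2.createLineSegmentDetector().detect(m)[0][:,0]
for l in sorted(L,key=lambda l:-np.hypot(l[2]-l[0],l[3]-l[1]))[:14]:
    a,b=atz(p,l[:2],.062),atz(p,l[2:],.062); v=b-a
    if l[[1,3]].max()<240: print(l.round(0),"ang mod 90",((np.degrees(np.arctan2(v[1],v[0]))+45)%90-45).round(2), "mid",((a+b)/2)[:2].round(3))
E
```

```text
wrist4.png 206 308 336 29
wrist4.png 210 307 337 31
wrist4.png 214 306 338 33
wrist4.png 218 306 338 33
wrist4.png 224 305 341 37
wrist4.png 230 297 347 51
w5.png 206 307 359 30
w5.png 210 305 335 31
w5.png 214 305 336 32
w5.png 218 304 336 33
w5.png 224 299 344 42
w5.png 230 297 348 52
now 206 285 359 30
now 210 307 337 31
now 214 306 337 32
now 218 305 338 34
now 224 299 344 44
now 230 297 347 51
[417.  69. 138.  42.] ang mod 90 -8.67 mid [ 0.467 -0.207]
[393. 236. 418.  69.] ang mod 90 -8.78 mid [ 0.543 -0.274]
[482.  15. 600.   4.] ang mod 90 1.02 mid [ 0.623 -0.192]
[152. 237. 148. 122.] ang mod 90 -8.71 mid [ 0.375 -0.279]
[576.  -0. 482.   6.] ang mod 90 -0.26 mid [ 0.616 -0.188]
```

Backing off didn't free it, so the lugs ride on the channel roof rather than under the notch. I'll recentre along the side force and go back a few degrees. Then I'll sweep clockwise with light lift until the lugs pop up.

Call:
{"api": "servo_tool", "payload": {"series": [[0, 0, 0.3, 0.6, -0.3, -1, 0], [0, 0, 0.2, 0, 0, 0, 0], [0, 0, 0, 0, 0, 0, 0]]}}

```text
time_s: 28.25
ee_pos: [0.4868, -0.309, 0.1948]
eef_rot: [3.14, 0.001, 1.595]
contact_force: [0.6, -1.5, 8.8]
width: 0.0163
finger_force: 30.0
```

```bash
cat > st.py <<'E'
from h import *
s=env.state();print((s['ee_pos']*1000).round(2),np.degrees(s['eef_rot']).round(2),s['contact_force'].round(1),s['moment'].round(2))
E
python3 st.py
```

```text
[ 486.78 -309.    194.82] [1.7988e+02 7.0000e-02 9.1410e+01] [ 0.6 -1.5  8.8] [-0.2  -0.5  -0.04]
```

Call:
{"api": "servo_tool", "payload": {"series": [[0, 0, 0, 0, 0, 1, 0], [0, 0, 0, 0, 0, 0, 0]]}}

```text
time_s: 28.5
ee_pos: [0.4868, -0.3089, 0.1957]
eef_rot: [3.14, 0.001, 1.595]
contact_force: [2.0, -1.0, 8.2]
width: 0.016
finger_force: 30.0
```

```bash
python3 st.py
```

```text
[ 486.77 -308.95  195.75] [1.7988e+02 7.0000e-02 9.1400e+01] [ 2.  -1.   8.2] [-0.28 -0.62 -0.01]
```

Call:
{"api": "servo_tool", "payload": {"series": [[0, 0, 0, 0.3, -0.2, 0.6, 0], [0, 0, 0, 0, 0, 0, 0]]}}

```text
time_s: 28.75
ee_pos: [0.4869, -0.3091, 0.1961]
eef_rot: [3.14, 0.001, 1.595]
contact_force: [1.6, -0.8, 7.0]
width: 0.0157
finger_force: 30.0
```

```bash
python3 st.py
```

```text
[ 486.87 -309.06  196.1 ] [1.7992e+02 5.0000e-02 9.1400e+01] [ 1.6 -0.8  7. ] [-0.22 -0.52 -0.02]
```

Call:
{"api": "servo_tool", "payload": {"series": [[0, 0, 0, 0, 0, 0.6, 0], [0, 0, 0, 0, 0, 0, 0]]}}

```text
time_s: 29.0
ee_pos: [0.4869, -0.309, 0.1966]
eef_rot: [3.14, 0.001, 1.595]
contact_force: [1.5, -0.4, 6.7]
width: 0.0155
finger_force: 30.0
```

```bash
python3 st.py
```

```text
[ 486.87 -309.02  196.63] [1.7992e+02 5.0000e-02 9.1400e+01] [ 1.5 -0.4  6.7] [-0.24 -0.51 -0.03]
```

At 91.4° it rises freely, with the spring following. Continuing.

Call:
{"api": "servo_tool", "payload": {"series": [[0, 0, 0, 0.2, 0, 0.7, 0], [0, 0, 0, 0, 0, 0, 0]]}}

```text
time_s: 29.25
ee_pos: [0.4869, -0.309, 0.1972]
eef_rot: [3.141, 0.001, 1.595]
contact_force: [1.4, -0.8, 7.1]
width: 0.0158
finger_force: 30.0
```

```bash
python3 st.py
```

```text
[ 486.95 -309.03  197.17] [1.7994e+02 5.0000e-02 9.1400e+01] [ 1.4 -0.8  7.1] [-0.31 -0.44 -0.06]
```

Call:
{"api": "servo_tool", "payload": {"series": [[0, 0, 0, 0, 0, 0.7, 0], [0, 0, 0, 0, 0, 0, 0]]}}

```text
time_s: 29.5
ee_pos: [0.4869, -0.309, 0.1978]
eef_rot: [3.141, 0.001, 1.595]
contact_force: [1.2, -0.6, 6.0]
width: 0.016
finger_force: 30.0
```

```bash
python3 st.py
```

```text
[ 486.95 -309.03  197.76] [1.7994e+02 5.0000e-02 9.1400e+01] [ 1.2 -0.6  6. ] [-0.23 -0.52 -0.07]
```

Call:
{"api": "servo_tool", "payload": {"series": [[0, 0, 0, 0.1, 0, 0.7, 0], [0, 0, 0, 0, 0, 0, 0]]}}

```text
time_s: 29.75
ee_pos: [0.487, -0.309, 0.1984]
eef_rot: [3.141, 0.001, 1.595]
contact_force: [2.2, -1.3, 6.5]
width: 0.0158
finger_force: 30.0
```

```bash
python3 st.py
```

```text
[ 486.98 -309.02  198.35] [1.7995e+02 5.0000e-02 9.1400e+01] [ 2.2 -1.3  6.5] [-0.36 -0.45 -0.04]
```

Call:
{"api": "servo_tool", "payload": {"series": [[0, 0, 0, 0, 0, 0.7, 0], [0, 0, 0, 0, 0, 0, 0]]}}

```text
time_s: 30.0
ee_pos: [0.4869, -0.309, 0.1986]
eef_rot: [3.141, 0.001, 1.595]
contact_force: [2.0, -2.1, 5.4]
width: 0.0162
finger_force: 30.0
```

```bash
python3 st.py
```

```text
[ 486.92 -308.98  198.65] [1.7995e+02 4.0000e-02 9.1410e+01] [ 2.  -2.1  5.4] [-0.5  -0.69 -0.01]
```

It has reached the notch roof at the expected height, tip about 29.4 mm below the rim. Now a small lift and a light clockwise bias to hold against the stop.

Call:
{"api": "servo_tool", "payload": {"series": [[0, 0, 0, 0, -0.2, 0.5, 0], [0, 0, -0.15, 0, 0, 0, 0], [0, 0, 0, 0, 0, 0, 0]]}}

```text
time_s: 30.38
ee_pos: [0.4868, -0.3089, 0.1987]
eef_rot: [3.141, 0.0, 1.569]
contact_force: [3.2, -2.0, 4.2]
width: 0.0159
finger_force: 30.0
```

```bash
python3 st.py
```

```text
[ 486.78 -308.94  198.75] [1.7999e+02 1.0000e-02 8.9920e+01] [ 3.2 -2.   4.2] [-0.5  -0.89  0.01]
```

Call:
{"api": "servo_tool", "payload": {"series": [[0, 0, -0.2, 0, 0, 0, 0], [0, 0, 0, 0, 0, 0, 0]]}}

```text
time_s: 30.62
ee_pos: [0.4868, -0.3089, 0.1988]
eef_rot: [3.141, 0.0, 1.534]
contact_force: [3.5, -1.7, 4.5]
width: 0.0158
finger_force: 30.0
```

```bash
python3 st.py
```

```text
[ 486.83 -308.92  198.77] [1.7997e+02 1.0000e-02 8.7910e+01] [ 3.5 -1.7  4.5] [-0.51 -0.92  0.02]
```

Call:
{"api": "servo_tool", "payload": {"series": [[0, 0, -0.2, 0.2, 0, 0, 0], [0, 0, -0.1, 0, 0, 0, 0], [0, 0, 0, 0, 0, 0, 0], [0, 0, 0, 0, 0, 0, 0]]}}

```text
time_s: 31.12
ee_pos: [0.487, -0.3089, 0.1988]
eef_rot: [3.141, 0.0, 1.483]
contact_force: [3.8, -2.5, 2.4]
width: 0.016
finger_force: 30.0
```

```bash
python3 st.py; python3 - <<'E'
from h import *
env.camera("side"); env.camera("top")
for c,l,z in(("side","standard_grip",.133),("top","lid",0),("top","calculator",0),("top","cleaner",0),("top","screwdriver",0),("side","lid",0)):
    print(c,l,[(u.round(0),s,atz(P(c),u,z).round(3)) for u,s in spot(c,l)[:1]])
E
```

```text
[ 487.01 -308.94  198.75] [1.7998e+02 1.0000e-02 8.4950e+01] [ 3.8 -2.5  2.4] [-0.54 -1.17  0.23]
side standard_grip [(array([404., 173.]), 0.54, array([ 0.447, -0.209,  0.133]))]
top lid [(array([278., 249.]), 0.9, array([0.437, 0.091, 0.   ]))]
top calculator [(array([310., 169.]), 0.81, array([0.68 , 0.001, 0.   ]))]
top cleaner [(array([264., 159.]), 0.54, array([0.704, 0.142, 0.   ]))]
top screwdriver [(array([373., 168.]), 0.57, array([ 0.687, -0.188,  0.   ]))]
side lid [(array([350., 270.]), 0.72, array([0.436, 0.088, 0.   ]))]
```

The capacitor is in the notch and held against the stop (0.23 N m), upright at the locked height. Lid and bystanders are undisturbed. Handing in.

```bash
python3 -c "
from h import *
print(env.finish_job())"
```

```text
the job is handed in; nothing more can be done
None
```

The job is handed in at about 31 s: the lid stands upright on the bench beside the desiccator, and by the height, force and torque readings the capacitor is locked in the meter's socket against the stop, upright and still held by its grip.

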